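# Take the squeeze-and-turn safety cap off the solvent tin

### The job

Open the solvent tin that is screwed to the bench: squeeze both red side tabs of its safety cap inward and, keeping them squeezed, turn the cap anticlockwise until it comes free, then lift it off and set it down gently, upright, inside the shallow green tray. The tabs and the neck are thin: squeeze just hard enough to unlock, stop turning when you feel the stop, never wrench the cap, and leave everything else on the bench where it is.

Things in the scene. Friction and masses are not known exactly. Their poses are not given: they have to be found in the camera images.
- tin: Blue and yellow rectangular solvent tin, 64 x 106 mm (its x, y) and 110 mm high, screwed to the bench by a flat steel bracket (85 x 150 mm); it cannot move. Origin: centre of its underside, z up. On its top beside the neck, two red catch blocks (7 mm high, 22 to 28 mm from the neck's axis) keep the cap's tabs from turning past unless both tabs are squeezed.
- neck (a point): Centre of the tin's top, foot of the steel neck (28 mm across, 38 mm high). The neck's locking crown (ears, stops, catch blocks) is crimped on at a different angle on every tin, so the cap's turn to the felt stop is anything from 0.35 to 1.3 rad anticlockwise (from above); it clears the ears only in the last 0.1 rad before the stop. A sprung seal pushes the cap up with 5 N; a freed cap rises up to 4 mm.
- cap: White round safety cap on the neck, 44 mm across, 45 mm high, 55 to 100 g, red bar and disc on top. Origin: centre of its underside (1 mm above the tin's top), z up, the turning axis. A red tab each at its +y and -y sides. It has 1 mm of play on the neck and stands by itself on its underside. Pressed, pulled or twisted against the tin with over 50 N in all (some 0.25 N m of twist) it fails.
- tab_a (a joint): How far the red ribbed tab at the cap's +y side is pressed in, m: 0 out, 0.005 fully in (solid stop); the catch lets go at about 0.004. Tab 16 mm wide, 14 to 40 mm above the cap's underside; outer faces of the two tabs 54 mm apart when out, 44 when in. Spring: 6 N when out, 16 N fully in. Over 36 N a tab cracks (failure); a grip of 18 to 24 N is right.
- tab_b (a joint): The same for the red tab on the cap's -y side.
- tray: Shallow green tray, 130 x 130 mm outside, rim 14 mm high, wall and floor 3 mm thick, fixed on the bench. Origin: centre of its underside, z up. The cap is to stand in it.
- screw_bin: Red open parts bin, 120 x 110 mm and 45 mm high, fixed; a bystander. It and the green tray stand on opposite sides of the tin. Origin: centre of its underside.
- spanner: Steel spanner lying on the bench; a bystander.
- driver: Screwdriver lying on the bench; a bystander.
- glue_brush: Brush lying on the bench; a bystander.
- tape_roll: Grey roll, 96 mm in diameter and 25 mm high; a bystander.
- paint_can: Can, 80 mm in diameter and 100 mm high; a bystander.
- glue_jar: Jar with a yellow lid, 60 mm in diameter and 75 mm high; a bystander.

How it is judged:
By the outcome, as a careful person would: the job done as asked, in the order asked, and still so for the second after the job is handed in, with the robot touching nothing.
It also fails if it takes over 72 s, if anything falls off the work surface, if the arm or the gripper's body presses on something with over 40 N, if the wrist force passes 120 N, or if a joint passes its speed limit or range.

### The arm

A 7-joint arm with a two-finger parallel gripper is mounted at the origin on the work surface. World frame = base frame: x ahead of the robot, y to its left, z up, the work surface at z = 0. Lengths are in m, angles in rad, forces in N, time in s.
With the tool pointing down it reaches from about 0.4 to 0.9 m from the base axis. Payload 5.5 kg.
Tool frame: the origin (TCP) lies midway between the tips of the shut fingers; the grasp point (between the pads) lies 19 mm behind it; z points along the fingers, y is the line along which they close (so a half turn about z gives the same grasp; the last joint's range is limited). The gripper opens to 92 mm and grips with 3 to 60 N. Pads are 19 mm wide; open, the fingers measure 130 mm over their backs; the gripper's body (75 mm by 190 mm) begins 47 mm behind the grasp point.
Start: joints at [1.609, 0.501, -0.427, 1.55, 0.221, 1.138, -0.21], TCP at [0.145, -0.634, 0.227] pointing down, gripper open.
Joint ranges: [-2.88, 2.88], [-0.31, 2.03], [-1.54, 1.56], [0.2, 2.42], [-1.41, 4.55], [0.19, 2.02], [-2.57, 2.57]. Speed limits (rad/s): [2.57, 2.57, 3.14, 3.14, 3.14, 3.14, 3.14].

### API

Orientations are given as a 3x3 rotation matrix whose columns are the frame's x, y, z axes.
In Python, from bench import manip, imaging, sign_off gives the robot as it stands. The module is installed in compiled form; this text tells all that it offers.
- The arm moves only by the tool step_arm, never from a script. Its argument "targets" is a list of rows, each a list of 7 numbers: the shift along the tool's x, y, z in cm, then the turn, a rotation vector about the tool's x, y, z in degrees, then the gripper's target within -1 to 1 (fully open at 1, half-way at 0, shut at -1). In form: [[tx, ty, tz, wx, wy, wz, claw], ...]. A call has 1 to 5 rows; each row is the pose to reach, as a shift and turn from the pose commanded when the call began, along the tool's axes at that moment; what a row does not reach only later rows make up. A row lasts 1/10 s, in which the tool goes at most 50 mm and 8.59 degrees, less where a joint would pass 70% of its speed; a pose out of reach is approached as far as the arm can. A call with a gripper value outside its range is refused whole. The fingers move at their own pace and stop on an object; the grip force is fixed at half the most. Time passes only in rows, so rows that repeat a pose let the fingers close. It gives the time, the measured TCP pose, the force, the opening and the grip force at its end, in the units of the state.
- manip.state(): the state, without advancing time (a new reading comes with each control period).
- imaging.capture(name): name is "scene" or "side" or "wrist"; returns the picture (480x640x3 uint8, red, green, blue); there is no depth.
- imaging.camera_info(name): a dict with "fov_y" (degrees; the focal length in pixels is half the picture's height over the tangent of half this angle, whatever the lens; pixels are square), "cx", "cy" (the principal point, pixels), "world_from_camera" (4x4, takes a point from camera to world coordinates). Camera axes: x right, y down, z forward; pixel columns grow to the right and rows downward; lengths in m; the calibration is good to about 2 mm. A picture is of the moment at which its call begins: read the wrist's pose just before it. camera_info takes no time and is no camera call; for the wrist camera it gives the pose at the moment of the call.
- sign_off(): hands the job in; it is judged then, once.
The state is a dict: "clock": time; "joints": joint angles; "joint_vel": joint speeds; "joint_efforts": joint torques, N m; "ee_pos": TCP position; "orientation": TCP orientation; "contact_force": force on the tool from outside, world axes, zero at the start; "moment": the same for the moment, N m; "gripper_width": finger opening in m; "finger_force": force on a finger pad.
Only numpy, scipy, OpenCV 4.12 (cv2) and the standard library are available. Lean on these libraries where they do the work, as an engineer would, in place of code of your own. Each camera call takes 0.05 s, during which the arm holds its last target. There are 200 camera calls.

## Working session

There is one attempt and no reset: what is moved stays moved. The work goes in short steps, Python scripts to look and compute and a tool call to move; the robot and the scene stay as the last step left them, time stands still between calls to the robot, and variables do not carry over. Pictures are saved under pics/ and viewed, at most 10 in all, crops included, and the job is handed in when it is done.

Besides the shell and the picture viewer there is one more tool, called after "Request:" by a JSON object that holds its "name" and its "arguments", one argument or row to a line. step_arm: Moves the arm, as the interface text tells. Its arguments: {"type":"object","properties":{"targets":{"type":"array"}},"required":["targets"]}

```bash
mkdir -p pics; cat > h.py <<'E'
import numpy as np,cv2
from bench import manip,imaging,sign_off
def grab(n,f):
    info=imaging.camera_info(n); im=imaging.capture(n); cv2.imwrite('pics/'+f,im[:,:,::-1]); return im,info
def ray(info,u,v):
    f=240/np.tan(np.radians(info['fov_y'])/2); T=np.array(info['world_from_camera'])
    d=T[:3,:3]@np.array([(u-info['cx'])/f,(v-info['cy'])/f,1]); return T[:3,3],d/np.linalg.norm(d)
def plane(info,u,v,z):
    o,d=ray(info,u,v); return o+d*(z-o[2])/d[2]
def proj(info,p):
    f=240/np.tan(np.radians(info['fov_y'])/2); T=np.array(info['world_from_camera'])
    c=T[:3,:3].T@(np.array(p)-T[:3,3]); return info['cx']+f*c[0]/c[2],info['cy']+f*c[1]/c[2]
E
python3 - <<'E'
from h import *
np.set_printoptions(precision=4,suppress=True)
s=manip.state(); print(s['clock'],s['ee_pos'],s['orientation'],s['contact_force'],s['gripper_width'])
a=[]
for n in('scene','side'):
    im,i=grab(n,n+'1.png'); print(n,i); a.append(im)
E
```

```text
0.0 [ 0.1446 -0.633   0.2257] [[ 0.9748  0.2229 -0.0004]
 [ 0.2229 -0.9748  0.0019]
 [-0.     -0.002  -1.    ]] [ 0.5096  1.0488 -0.1742] 0.09171461567244378
scene {'fov_y': 52.63576020078682, 'cx': 324.5705637445108, 'cy': 239.19120534807206, 'world_from_camera': array([[ 0.8476,  0.4068, -0.3407,  0.9151],
       [ 0.5306, -0.6512,  0.5426, -0.5906],
       [-0.0012, -0.6407, -0.7678,  0.9233],
       [ 0.    ,  0.    ,  0.    ,  1.    ]])}
side {'fov_y': 51.452336380312865, 'cx': 321.1104723436766, 'cy': 246.2829061392505, 'world_from_camera': array([[ 0.9652, -0.1631,  0.2042,  0.3109],
       [-0.2606, -0.6601,  0.7045, -0.7812],
       [ 0.0199, -0.7332, -0.6797,  0.8669],
       [ 0.    ,  0.    ,  0.    ,  1.    ]])}
```

View pics/scene1.png

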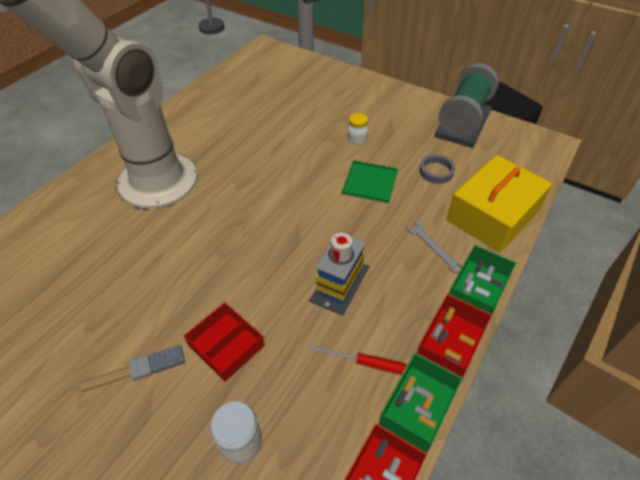

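View pics/side1.png

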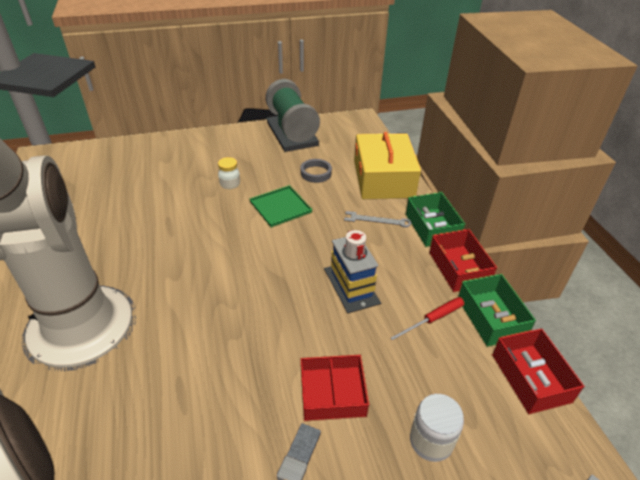

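The scene view shows the cap top at about (342,240), the tray at (370,181) and the bin at (225,341). In the side view the cap top is at (356,240) and the tray at (281,205).

```bash
python3 - <<'E'
from h import *
np.set_printoptions(precision=4,suppress=True)
I={n:imaging.camera_info(n) for n in('scene','side')}
print('cap',plane(I['scene'],342,240,.156),plane(I['side'],356,240,.156))
# tray mask
for n in I:
    im=cv2.imread(f'pics/{n}1.png'); h=cv2.cvtColor(im,cv2.COLOR_BGR2HSV)
    m=cv2.inRange(h,(45,120,60),(80,255,255)); 
    k,l,st,c=cv2.connectedComponentsWithStats(m)
    tgt=(370,181) if n=='scene' else (281,205)
    b=min(range(1,k),key=lambda j:np.hypot(*(c[j]-tgt))+(st[j,4]<300)*999)
    cn=max(cv2.findContours((l==b).astype('uint8'),0,2)[0],key=cv2.contourArea)[:,0]
    P=np.array([plane(I[n],u,v,.014)[:2] for u,v in cn])
    print(n,st[b],'tray',cv2.minAreaRect((P*1000).astype(np.float32)))
# bracket corners
    m=((h[...,1]<75)&(h[...,2]<110)).astype('uint8')
    box=(305,225,375,320) if n=='scene' else (320,225,390,315)
    mm=np.zeros_like(m); x0,y0,x1,y1=box; mm[y0:y1,x0:x1]=m[y0:y1,x0:x1]
    cn=max(cv2.findContours(mm,0,2)[0],key=cv2.contourArea)[:,0]
    P=np.array([plane(I[n],u,v,.003)[:2] for u,v in cn])
    print(' bracket',cv2.boundingRect(cn),cv2.minAreaRect((P*1000).astype(np.float32)))
print(plane(I['scene'],310,303,.003),plane(I['scene'],344,312,.003),plane(I['scene'],369,266,.003))
print(plane(I['side'],325,267,.003),plane(I['side'],352,309,.003),plane(I['side'],381,303,.003))
E
```

```text
cap [ 0.6061 -0.0313  0.156 ] [ 0.602  -0.0431  0.156 ]
scene [ 342  161   56   41 1644] tray ((505.0621337890625, 293.8415222167969), (127.79316711425781, 138.30471801757812), 16.61948013305664)
 bracket (309, 265, 60, 50) ((605.2635498046875, -32.51615905761719), (83.95648956298828, 149.59039306640625), 5.611640930175781)
side [ 251  187   61   39 1351] tray ((501.2118225097656, 291.89617919921875), (126.04418182373047, 132.21267700195312), 15.750479698181152)
 bracket (324, 267, 57, 46) ((604.2725830078125, -32.67243194580078), (82.86679077148438, 148.65463256835938), 5.654904842376709)
[ 0.5773 -0.1143  0.003 ] [ 0.6533 -0.0942  0.003 ] [0.6394 0.0454 0.003 ]
[0.5604 0.0401 0.003 ] [ 0.5839 -0.1028  0.003 ] [ 0.6536 -0.1021  0.003 ]
```

Request:
{"name": "step_arm", "arguments": {
  "targets": [
    [3,-2.5,-3,0,0,0,1],
    [6,-5,-6,0,0,0,1],
    [9,-7.5,-9,0,0,0,1],
    [12.5,-10.5,-10,0,0,0,1],
    [16,-13.5,-11,0,0,0,1]
  ]
}}

```text
clock: 0.6
ee_pos: [0.2716, -0.4651, 0.3376]
orientation: [[0.975, 0.222, 0.0], [0.222, -0.975, -0.001], [0.0, 0.001, -1.0]]
contact_force: [0.2, -0.0, 0.2]
gripper_width: 0.0921
finger_force: 0.0
```

Request:
{"name": "step_arm", "arguments": {
  "targets": [
    [3.7,-3,0,0,0,0,1],
    [7.4,-6,0,0,0,0,1],
    [11.1,-9,0,0,0,0,1],
    [14.8,-12,0,0,0,0,1],
    [18.5,-15,0,0,0,0,1]
  ]
}}

```text
clock: 1.1
ee_pos: [0.4183, -0.2772, 0.3366]
orientation: [[0.975, 0.223, -0.0], [0.223, -0.975, -0.0], [-0.0, 0.0, -1.0]]
contact_force: [0.0, -0.8, -0.1]
gripper_width: 0.092
finger_force: 0.0
```

Request:
{"name": "step_arm", "arguments": {
  "targets": [
    [3.7,-3,0,0,0,0,1],
    [7.4,-6,0,0,0,0,1],
    [11.1,-9,0,0,0,0,1],
    [14.8,-12,0,0,0,0,1],
    [18.5,-15,0,0,0,0,1]
  ]
}}

```text
clock: 1.6
ee_pos: [0.5653, -0.0901, 0.3365]
orientation: [[0.975, 0.222, -0.0], [0.222, -0.975, -0.0], [-0.001, 0.0, -1.0]]
contact_force: [0.8, -0.9, -0.1]
gripper_width: 0.0915
finger_force: 0.0
```

```bash
python3 - <<'E'
from h import *
np.set_printoptions(precision=4,suppress=True)
s=manip.state(); print(s['clock'],s['joints'],s['ee_pos'],s['orientation'],s['contact_force'])
im,i=grab('wrist','w1.png'); print(i); print(proj(i,(.605,-.0325,.156)))
E
```

```text
1.6 [ 0.7546  0.339  -0.8224  1.6021  0.2552  1.3127 -1.4518] [ 0.5653 -0.0901  0.3365] [[ 0.975   0.2223 -0.0004]
 [ 0.2223 -0.975  -0.0003]
 [-0.0005  0.0002 -1.    ]] [ 0.816  -0.875  -0.1156]
{'fov_y': 62.729258226512904, 'cx': 321.370113852323, 'cy': 249.81503773460204, 'world_from_camera': array([[ 0.2213, -0.9409, -0.2564,  0.6337],
       [-0.9752, -0.2133, -0.059 , -0.0735],
       [ 0.0008,  0.2631, -0.9648,  0.4936],
       [ 0.    ,  0.    ,  0.    ,  1.    ]])}
(np.float64(265.9240708714683), np.float64(165.7685676962373))
```

View pics/w1.png

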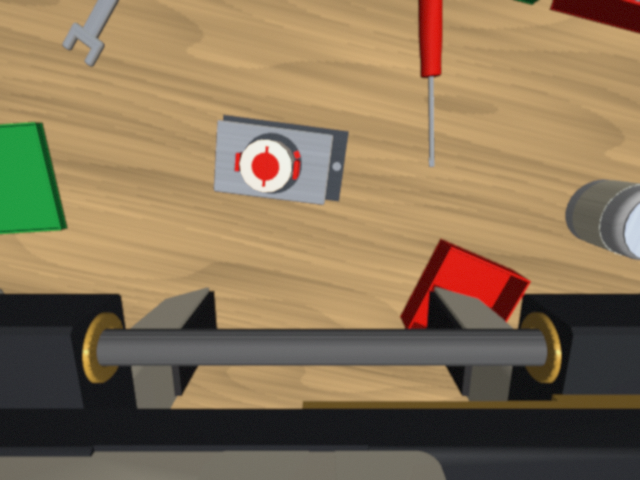

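```bash
python3 - <<'E'
from h import *
im=cv2.imread('pics/w1.png'); cv2.imwrite('pics/c1.png',cv2.resize(im[110:215,200:360],(800,525),interpolation=cv2.INTER_CUBIC))
E
```

```text
(no output)
```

View pics/c1.png

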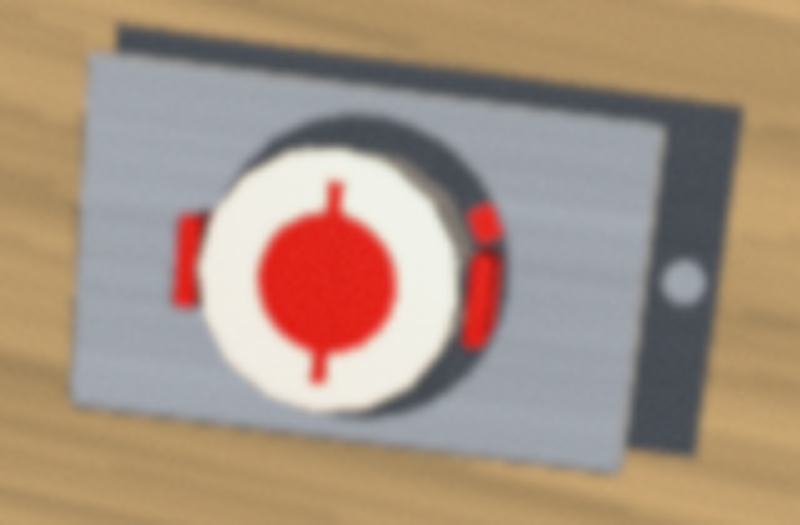

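The crop shows the cap top centred near (330,280), the bar running (336,182)–(318,382), and the tabs at (187,260) and (482,300). A catch block sits at (485,223), just anticlockwise of the right-hand tab.

```bash
cat > cap.py <<'E'
from h import *
np.set_printoptions(precision=4,suppress=True)
def cap(im,i,guess,z=.156):   # im RGB; cap top centre from white+red-disc blob, bar yaw
    h=cv2.cvtColor(im,cv2.COLOR_RGB2HSV); u,v=proj(i,guess); 
    red=((h[...,1]>150)&((h[...,0]<8)|(h[...,0]>172))&(h[...,2]>120)).astype('uint8')
    k,l,st,c=cv2.connectedComponentsWithStats(red)
    b=min(range(1,k),key=lambda j:np.hypot(*(c[j]-(u,v)))+(st[j,4]<100)*999)
    vv,uu=np.nonzero(l==b); P=np.array([plane(i,a,e,z)[:2] for a,e in zip(uu,vv)])
    m=P.mean(0); ctr=(P.max(0)+P.min(0))/2
    r=P-m; far=r[np.hypot(*r.T)>.0125]; ev=np.linalg.svd(far)[2][0] if len(far)>2 else np.zeros(2)
    return m,len(P),len(far),np.degrees(np.arctan2(ev[1],ev[0]))
E
python3 - <<'E'
from cap import *
# wrist pose as at capture: arm not moved since
i=imaging.camera_info('wrist'); im=cv2.imread('pics/w1.png')[:,:,::-1].copy()
print(cap(im,i,(.605,-.0325,.156)))
P=lambda u,v,z:plane(i,200+u/5,110+v/5,z)
a=P(187,260,.151);b=P(475,298,.151);t=P(336,182,.156)-P(318,382,.156)
print(a,b,(a+b)/2,np.degrees(np.arctan2(*(a-b)[1::-1]))-90,np.degrees(np.arctan2(t[1],t[0])), np.linalg.norm(a-b))
e=[P(90,52,.11),P(668,124,.11),P(618,470,.11),P(72,405,.11)]
print(np.mean(e,0),[np.degrees(np.arctan2(*(e[j]-e[j+1])[1::-1])) for j in range(3)])
c=P(485,223,.117)-np.mean(e,0); print('block',np.hypot(*c[:2]),np.degrees(np.arctan2(c[1],c[0])))
E
```

```text
(array([ 0.6083, -0.0201]), 586, 15, np.float64(-174.1734981847))
[0.6059 0.004  0.151 ] [ 0.611  -0.0452  0.151 ] [ 0.6084 -0.0206  0.151 ] 6.008253949233833 6.058446731639002 0.0494188215692543
[ 0.6087 -0.0208  0.11  ] [np.float64(96.56543879794528), np.float64(5.27728019617659), np.float64(-83.38868620874015)]
block 0.025346958689887417 -57.50555997567036
```

```bash
python3 - <<'E'
from cap import *
s=manip.state(); print(s['clock'],s['ee_pos'],s['orientation'][:2])
i=imaging.camera_info('wrist'); print(i['world_from_camera'])
i['world_from_camera']=np.array([[ 0.2213, -0.9409, -0.2564,  0.6337],[-0.9752, -0.2133, -0.059 , -0.0735],[ 0.0008,  0.2631, -0.9648,  0.4936],[0,0,0,1]])
im=cv2.imread('pics/w1.png')[:,:,::-1].copy()
print(cap(im,i,(.605,-.0325,.156)))
im,i=grab('wrist','w2.png'); print(cap(im,i,(.605,-.0325,.156)),manip.state()['ee_pos'])
E
```

```text
1.65 [ 0.569  -0.0802  0.3367] [[ 0.9726  0.2325  0.0036]
 [ 0.2325 -0.9726  0.0063]]
[[ 0.2315 -0.9397 -0.2518  0.6366]
 [-0.9728 -0.2249 -0.0553 -0.0639]
 [-0.0047  0.2578 -0.9662  0.4943]
 [ 0.      0.      0.      1.    ]]
(array([ 0.6045, -0.0317]), 586, 15, np.float64(-174.8098454875711))
(array([ 0.6045, -0.0317]), 571, 15, np.float64(-175.24000782705153)) [ 0.5671 -0.0827  0.3366]
```

Request:
{"name": "step_arm", "arguments": {
  "targets": [
    [2,-1.7,3,0,0,3,1],
    [4,-3.5,6,0,0,6,1],
    [4.8,-4.1,9,0,0,7.4,1],
    [4.8,-4.1,11,0,0,7.4,1],
    [4.8,-4.1,11,0,0,7.4,1]
  ]
}}

```text
clock: 2.2
ee_pos: [0.5996, -0.0409, 0.223]
orientation: [[0.995, 0.096, -0.007], [0.096, -0.995, 0.001], [-0.007, -0.001, -1.0]]
contact_force: [0.1, -1.1, -0.0]
gripper_width: 0.092
finger_force: 0.0
```

```bash
python3 - <<'E'
from cap import *
for k in range(4): manip.state(); im,i=grab('wrist','w3.png')
s=manip.state();print(s['clock'],s['ee_pos'],s['orientation'],s['contact_force'],s['joints'][6])
print(cap(im,i,(.6045,-.0317,.156)),proj(i,(.6045,-.0317,.156)))
E
```

```text
2.4 [ 0.603  -0.0413  0.2283] [[ 0.9955  0.0946  0.0022]
 [ 0.0946 -0.9955 -0.0004]
 [ 0.0021  0.0006 -1.    ]] [ 0.6452  0.4434 -0.573 ] -1.7452830855143473
(array([ 0.6045, -0.0316]), 1116, 38, np.float64(-175.10645503301336)) (np.float64(307.2681175357081), np.float64(258.21618834391467))
```

View pics/w3.png

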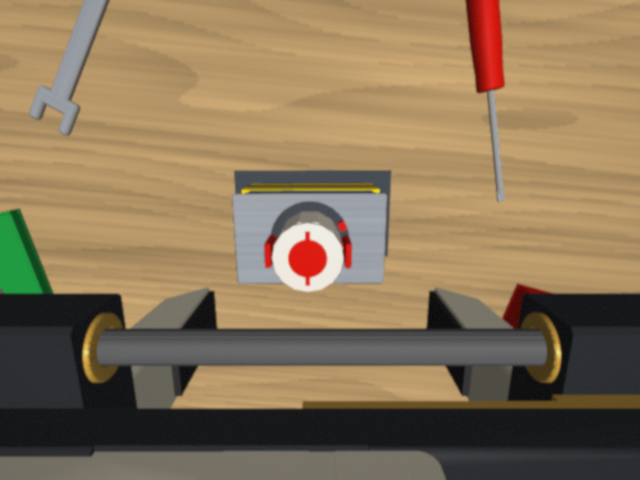

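The cap is at (307,258) in the picture, which agrees with the earlier fix: (0.6045, −0.0316), yaw about 5.2°. The tabs are at (269,252) and (348,252), so I'm descending.

Request:
{"name": "step_arm", "arguments": {
  "targets": [
    [0.24,-0.95,0,0,0,0,1],
    [0.24,-0.95,2,0,0,0,1],
    [0.24,-0.95,4.5,0,0,0,1],
    [0.24,-0.95,6.5,0,0,0,1],
    [0.24,-0.95,8,0,0,0,1]
  ]
}}

```text
clock: 2.9
ee_pos: [0.6039, -0.0307, 0.1465]
orientation: [[0.995, 0.096, 0.001], [0.096, -0.995, -0.0], [0.001, 0.0, -1.0]]
contact_force: [-1.0, 0.3, 0.5]
gripper_width: 0.0918
finger_force: 0.0
```

Request:
{"name": "step_arm", "arguments": {
  "targets": [
    [0,0,1,0,0,0,1],
    [0,0,2,0,0,0,0.6],
    [0,0,2.6,0,0,0,0.4],
    [0,0,2.6,0,0,0,0.3],
    [0,0,2.6,0,0,0,0.3]
  ]
}}

```text
clock: 3.4
ee_pos: [0.6042, -0.031, 0.1212]
orientation: [[0.995, 0.096, 0.001], [0.096, -0.995, 0.0], [0.001, 0.0, -1.0]]
contact_force: [0.5, -0.5, -0.4]
gripper_width: 0.0645
finger_force: 0.0
```

```bash
python3 - <<'E'
from cap import *
s=manip.state();print(s['clock'],s['ee_pos'],s['orientation'],s['contact_force'],s['moment'],s['gripper_width'],s['finger_force'])
E
```

```text
3.4 [ 0.6042 -0.031   0.1212] [[ 0.9954  0.0955  0.0008]
 [ 0.0955 -0.9954  0.    ]
 [ 0.0008  0.     -1.    ]] [ 0.4766 -0.4944 -0.3556] [-0.0283 -0.0162 -0.0089] 0.06449803775547533 0.0
```

Request:
{"name": "step_arm", "arguments": {
  "targets": [
    [0,0,0,0,0,0,0.15],
    [0,0,0,0,0,0,0.12],
    [0,0,0,0,0,0,0.1],
    [0,0,0,0,0,0,0.1],
    [0,0,0,0,0,0,0.1]
  ]
}}

```text
clock: 3.9
ee_pos: [0.6044, -0.0315, 0.1214]
orientation: [[0.995, 0.095, 0.001], [0.095, -0.995, -0.001], [0.001, 0.001, -1.0]]
contact_force: [1.5, -1.9, 4.2]
gripper_width: 0.0508
finger_force: 9.2
```

Request:
{"name": "step_arm", "arguments": {
  "targets": [
    [0,0,0,0,0,0,0.06],
    [0,0,0,0,0,0,0.03],
    [0,0,0,0,0,0,0],
    [0,0,0,0,0,0,0],
    [0,0,0,0,0,0,0]
  ]
}}

```text
clock: 4.4
ee_pos: [0.6041, -0.0311, 0.1209]
orientation: [[0.995, 0.095, 0.001], [0.095, -0.995, 0.0], [0.001, 0.0, -1.0]]
contact_force: [2.1, -2.3, 4.9]
gripper_width: 0.0463
finger_force: 13.6
```

Request:
{"name": "step_arm", "arguments": {
  "targets": [
    [0,0,0,0,0,0,-0.02],
    [0,0,0,0,0,0,-0.03],
    [0,0,0,0,0,0,-0.04],
    [0,0,0,0,0,0,-0.04],
    [0,0,0,0,0,0,-0.04]
  ]
}}

```text
clock: 4.9
ee_pos: [0.604, -0.0313, 0.1209]
orientation: [[0.995, 0.095, 0.001], [0.095, -0.995, -0.0], [0.001, 0.0, -1.0]]
contact_force: [2.4, -2.7, 5.2]
gripper_width: 0.0442
finger_force: 16.5
```

Request:
{"name": "step_arm", "arguments": {
  "targets": [
    [0,0,0,0,0,0,-0.045],
    [0,0,0,0,0,0,-0.05],
    [0,0,0,0,0,0,-0.05]
  ]
}}

```text
clock: 5.2
ee_pos: [0.6041, -0.0315, 0.1209]
orientation: [[0.995, 0.095, 0.001], [0.095, -0.995, -0.0], [0.001, 0.001, -1.0]]
contact_force: [1.7, -3.8, 4.7]
gripper_width: 0.044
finger_force: 17.4
```

Request:
{"name": "step_arm", "arguments": {
  "targets": [
    [0,0,0,0,0,0,-0.06],
    [0,0,0,0,0,0,-0.06],
    [0,0,0,0,0,0,-0.06]
  ]
}}

```text
clock: 5.5
ee_pos: [0.604, -0.0316, 0.1209]
orientation: [[0.995, 0.095, 0.001], [0.095, -0.995, -0.001], [0.0, 0.001, -1.0]]
contact_force: [1.7, -3.1, 5.4]
gripper_width: 0.0434
finger_force: 27.1
```

```bash
cat > s.py <<'E'
from cap import *
s=manip.state();o=np.array(s['orientation']);print(round(s['clock'],2),s['ee_pos'],'yaw',np.degrees(np.arctan2(o[1,0],o[0,0])),s['contact_force'],s['moment'],s['gripper_width'],s['finger_force'],s['joints'][6])
E
python3 s.py
```

```text
5.5 [ 0.604  -0.0316  0.1209] yaw 5.460140069701101 [ 1.7389 -3.1063  5.384 ] [-0.6639 -0.4088  0.0082] 0.04344632007632224 27.061022222042084 -1.8383838333514282
```

Request:
{"name": "step_arm", "arguments": {
  "targets": [
    [0,0,0,0,0,0,-0.053],
    [0,0,0,0,0,0,-0.053],
    [0,0,0,0,0,-1,-0.053],
    [0,0,0,0,0,-2,-0.053],
    [0,0,0,0,0,-3,-0.053]
  ]
}}

```text
clock: 6.0
ee_pos: [0.6038, -0.0317, 0.1209]
orientation: [[0.989, 0.148, 0.0], [0.148, -0.989, -0.001], [0.0, 0.001, -1.0]]
contact_force: [0.4, -3.3, 6.1]
gripper_width: 0.0432
finger_force: 19.0
```

```bash
python3 s.py
```

```text
6.0 [ 0.6038 -0.0317  0.1209] yaw 8.48997434898988 [ 0.3743 -3.34    6.1079] [-0.7084 -0.2759 -0.0308] 0.04322080685554406 18.96757397800684 -1.792218487265594
```

Request:
{"name": "step_arm", "arguments": {
  "targets": [
    [0,0,0,0,0,-1.5,-0.053],
    [0,0,0,0,0,-3,-0.053],
    [0,0,0,0,0,-4.5,-0.053],
    [0,0,0,0,0,-6,-0.053],
    [0,0,0,0,0,-6,-0.053]
  ]
}}

```text
clock: 6.5
ee_pos: [0.6038, -0.0318, 0.1209]
orientation: [[0.968, 0.25, -0.0], [0.25, -0.968, -0.001], [-0.0, 0.001, -1.0]]
contact_force: [0.8, -4.3, 6.7]
gripper_width: 0.0434
finger_force: 19.2
```

```bash
python3 s.py
```

```text
6.5 [ 0.6038 -0.0318  0.1209] yaw 14.487941819870908 [ 0.7788 -4.3263  6.6947] [-0.8038 -0.2737  0.0027] 0.043376283529530664 19.156710002571344 -1.700859074499996
```

Request:
{"name": "step_arm", "arguments": {
  "targets": [
    [0,0,0,0,0,-2,-0.053],
    [0,0,0,0,0,-4,-0.053],
    [0,0,0,0,0,-6,-0.053],
    [0,0,0,0,0,-8,-0.053],
    [0,0,0,0,0,-8,-0.053]
  ]
}}

```text
clock: 7.0
ee_pos: [0.6036, -0.0326, 0.1209]
orientation: [[0.924, 0.382, -0.0], [0.382, -0.924, -0.002], [-0.001, 0.002, -1.0]]
contact_force: [0.5, -5.8, 7.4]
gripper_width: 0.044
finger_force: 21.0
```

```bash
python3 s.py; python3 -c "
from cap import *
im,i=grab('wrist','w4.png');print(proj(i,(.6038,-.0318,.156)));cv2.imwrite('pics/c4.png',cv2.resize(im[220:400,180:460,::-1],(800,514)))"
```

```text
7.0 [ 0.6036 -0.0326  0.1209] yaw 22.474157849709535 [ 0.548  -5.7598  7.3579] [-1.1535 -0.2023 -0.0756] 0.04401816556906887 20.98041582852602 -1.5789213026535898
(np.float64(322.52050963077266), np.float64(352.54743870061566))
```

View pics/c4.png

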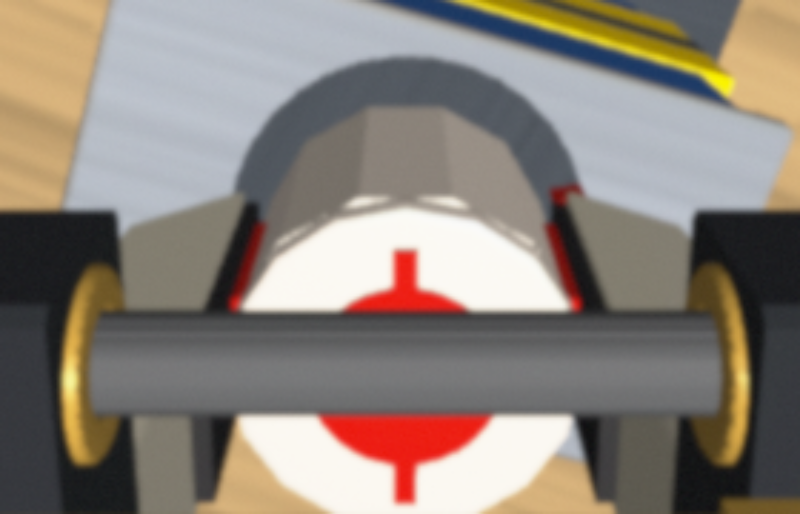

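The crop shows the cap following the gripper: the bar is vertical at x≈405, and both tabs are pressed. Side and upward forces are building slightly, so I'll ease the pose while turning.

Request:
{"name": "step_arm", "arguments": {
  "targets": [
    [-0.02,0.04,-0.02,0,0,0,-0.053],
    [-0.03,0.08,-0.03,0,0,-1,-0.053],
    [-0.03,0.08,-0.03,0,0,-2,-0.053],
    [-0.03,0.08,-0.03,0,0,-3,-0.053],
    [-0.03,0.08,-0.03,0,0,-3,-0.053]
  ]
}}

```text
clock: 7.55
ee_pos: [0.6036, -0.0328, 0.1209]
orientation: [[0.902, 0.431, -0.001], [0.431, -0.902, -0.001], [-0.001, 0.001, -1.0]]
contact_force: [0.9, -5.3, 5.0]
gripper_width: 0.0435
finger_force: 20.5
```

```bash
python3 s.py
```

```text
7.55 [ 0.6036 -0.0328  0.1209] yaw 25.52572083936266 [ 0.8797 -5.2533  5.0165] [-1.1603 -0.2726 -0.0739] 0.043517983220450876 20.465606153011322 -1.5311451522986714
```

Request:
{"name": "step_arm", "arguments": {
  "targets": [
    [-0.02,0.04,0,0,0,0,-0.053],
    [-0.03,0.07,0,0,0,-1,-0.053],
    [-0.03,0.07,0,0,0,-2.5,-0.053],
    [-0.03,0.07,0,0,0,-4,-0.053],
    [-0.03,0.07,0,0,0,-4,-0.053]
  ]
}}

```text
clock: 8.05
ee_pos: [0.6037, -0.0329, 0.1209]
orientation: [[0.87, 0.494, -0.0], [0.494, -0.87, -0.0], [-0.0, 0.0, -1.0]]
contact_force: [0.7, -4.4, 4.3]
gripper_width: 0.0436
finger_force: 20.3
```

```bash
python3 s.py
```

```text
8.05 [ 0.6037 -0.0329  0.1209] yaw 29.588702169234693 [ 0.6642 -4.3939  4.2621] [-0.9926 -0.172   0.0155] 0.043598227102229235 20.26216484606266 -1.4684373122477217
```

Request:
{"name": "step_arm", "arguments": {
  "targets": [
    [-0.02,0.05,0,0,0,-1.2,-0.053],
    [-0.02,0.05,0,0,0,-2.5,-0.053],
    [-0.02,0.05,0,0,0,-3.7,-0.053],
    [-0.02,0.05,0,0,0,-5,-0.053],
    [-0.02,0.05,0,0,0,-5,-0.053]
  ]
}}

```text
clock: 8.55
ee_pos: [0.6037, -0.033, 0.1209]
orientation: [[0.824, 0.567, -0.0], [0.567, -0.824, 0.0], [-0.0, -0.0, -1.0]]
contact_force: [0.9, -3.7, 3.0]
gripper_width: 0.0436
finger_force: 19.7
```

```bash
python3 s.py
```

```text
8.55 [ 0.6037 -0.033   0.1209] yaw 34.55694706660181 [ 0.8712 -3.7262  2.9667] [-0.7737 -0.0987 -0.0471] 0.043589588322969164 19.67573806643486 -1.392153890571946
```

Request:
{"name": "step_arm", "arguments": {
  "targets": [
    [0,0,0,0,0,-1.2,-0.053],
    [0,0,0,0,0,-2.5,-0.053],
    [0,0,0,0,0,-3.7,-0.053],
    [0,0,0,0,0,-5,-0.053],
    [0,0,0,0,0,-5,-0.053]
  ]
}}

```text
clock: 9.05
ee_pos: [0.6039, -0.033, 0.121]
orientation: [[0.771, 0.637, 0.0], [0.637, -0.771, 0.0], [0.0, -0.0, -1.0]]
contact_force: [-0.1, -2.8, 3.4]
gripper_width: 0.0435
finger_force: 19.0
```

```bash
python3 s.py
```

```text
9.05 [ 0.6039 -0.033   0.121 ] yaw 39.545481941090095 [-0.0695 -2.7548  3.3565] [-0.6542 -0.1336 -0.0113] 0.04350857984816246 19.03821386396885 -1.3161371546031255
```

Request:
{"name": "step_arm", "arguments": {
  "targets": [
    [0,0,0,0,0,-1.2,-0.053],
    [0,0,0,0,0,-2.5,-0.053],
    [0,0,0,0,0,-3.7,-0.053],
    [0,0,0,0,0,-5,-0.053],
    [0,0,0,0,0,-5,-0.053]
  ]
}}

```text
clock: 9.55
ee_pos: [0.6043, -0.0333, 0.1211]
orientation: [[0.713, 0.701, 0.001], [0.701, -0.713, 0.0], [0.001, 0.0, -1.0]]
contact_force: [2.6, -2.1, 2.9]
gripper_width: 0.0437
finger_force: 19.1
```

```bash
python3 s.py
```

```text
9.55 [ 0.6043 -0.0333  0.1211] yaw 44.502340840631476 [ 2.577  -2.0958  2.9134] [-0.6409 -0.721  -0.3465] 0.04369389868286097 19.124620892107487 -1.240277419602874
```

Request:
{"name": "step_arm", "arguments": {
  "targets": [
    [0,0,0,0,0,1.5,-0.053],
    [0,0,0,0,0,2,-0.053],
    [0,0,0,0,0,2,-0.053]
  ]
}}

```text
clock: 9.85
ee_pos: [0.6042, -0.0332, 0.1211]
orientation: [[0.738, 0.675, 0.001], [0.675, -0.738, -0.0], [0.0, 0.001, -1.0]]
contact_force: [2.8, -3.1, 3.5]
gripper_width: 0.0434
finger_force: 19.2
```

```bash
python3 s.py
```

```text
9.85 [ 0.6042 -0.0332  0.1211] yaw 42.458601792903934 [ 2.7586 -3.1211  3.5279] [-0.6417 -0.7048 -0.1348] 0.043439858036099045 19.1768816113472 -1.271759191346276
```

Request:
{"name": "step_arm", "arguments": {
  "targets": [
    [0,0,0,0,0,1,-0.053],
    [0,0,-0.05,0,0,1,-0.053],
    [0,0,-0.1,0,0,1,-0.053],
    [0,0,-0.15,0,0,1,-0.053],
    [0,0,-0.15,0,0,1,-0.053]
  ]
}}

```text
clock: 10.35
ee_pos: [0.6041, -0.0332, 0.1227]
orientation: [[0.749, 0.662, 0.0], [0.662, -0.749, 0.0], [0.0, 0.0, -1.0]]
contact_force: [4.5, -2.3, 2.3]
gripper_width: 0.0435
finger_force: 19.2
```

```bash
python3 s.py
```

```text
10.35 [ 0.6041 -0.0332  0.1227] yaw 41.48502076793056 [ 4.4983 -2.337   2.2913] [-0.5677 -0.8698 -0.0729] 0.04354220650865902 19.163947384804487 -1.2853141143401967
```

Request:
{"name": "step_arm", "arguments": {
  "targets": [
    [0,0,-0.05,0,0,0,-0.053],
    [0,0,-0.1,0,0,0,-0.053],
    [0,0,-0.15,0,0,0,-0.053],
    [0,0,-0.25,0,0,0,-0.053],
    [0,0,-0.25,0,0,0,-0.053]
  ]
}}

```text
clock: 10.85
ee_pos: [0.6037, -0.033, 0.125]
orientation: [[0.749, 0.663, -0.0], [0.663, -0.749, 0.0], [0.0, -0.0, -1.0]]
contact_force: [3.6, -2.2, 1.7]
gripper_width: 0.0438
finger_force: 19.4
```

```bash
python3 s.py
```

```text
10.85 [ 0.6037 -0.033   0.125 ] yaw 41.49671960235746 [ 3.6068 -2.1915  1.714 ] [-0.4977 -0.9239 -0.0084] 0.04382722765127319 19.433655627071857 -1.283257642426437
```

Request:
{"name": "step_arm", "arguments": {
  "targets": [
    [0,0,-0.2,0,0,0,-0.053],
    [0,0,-0.4,0,0,0,-0.053],
    [0,0,-0.6,0,0,0,-0.053],
    [0,0,-0.8,0,0,0,-0.053],
    [0,0,-1,0,0,0,-0.053]
  ]
}}

```text
clock: 11.35
ee_pos: [0.6033, -0.033, 0.134]
orientation: [[0.749, 0.663, -0.001], [0.663, -0.749, 0.001], [-0.0, -0.001, -1.0]]
contact_force: [5.8, -1.3, -4.0]
gripper_width: 0.0436
finger_force: 20.0
```

```bash
python3 s.py
```

```text
11.35 [ 0.6033 -0.033   0.134 ] yaw 41.50444842168642 [ 5.7911 -1.2781 -4.0074] [-0.2697 -1.2893  0.0176] 0.04361389294386626 20.04909262061119 -1.2750891183436504
```

Request:
{"name": "step_arm", "arguments": {
  "targets": [
    [0.06,0.05,0,0,0,0,-0.053],
    [0.08,0.06,-0.4,0,0,0,-0.053],
    [0.08,0.06,-0.8,0,0,0,-0.053],
    [0.08,0.06,-1.2,0,0,0,-0.053],
    [0.08,0.06,-1.6,0,0,0,-0.053]
  ]
}}

```text
clock: 11.85
ee_pos: [0.6042, -0.0326, 0.1514]
orientation: [[0.749, 0.663, -0.001], [0.663, -0.749, 0.0], [-0.001, -0.001, -1.0]]
contact_force: [0.3, 0.1, -1.1]
gripper_width: 0.0433
finger_force: 18.4
```

```bash
python3 s.py
```

```text
11.85 [ 0.6042 -0.0326  0.1514] yaw 41.515336554561536 [ 0.2902  0.1248 -1.1421] [-0.0182 -0.0504 -0.0109] 0.04334048189729436 18.420441783964634 -1.262277859979308
```

Request:
{"name": "step_arm", "arguments": {
  "targets": [
    [0,0,-1,0,0,0,-0.053],
    [0,0,-2.5,0,0,0,-0.053],
    [0,0,-4.5,0,0,0,-0.053],
    [0,0,-6.5,0,0,0,-0.053],
    [0,0,-8,0,0,0,-0.053]
  ]
}}

```text
clock: 12.35
ee_pos: [0.6055, -0.0328, 0.2336]
orientation: [[0.749, 0.663, 0.002], [0.663, -0.749, -0.0], [0.002, 0.002, -1.0]]
contact_force: [0.5, -0.3, -0.4]
gripper_width: 0.0441
finger_force: 18.4
```

```bash
python3 s.py; python3 - <<'E'
from cap import *
s=manip.state();R=np.array(s['orientation']); im,i=grab('scene','s5.png')
print(R.T@(np.array([.503,.293,.24])-s['ee_pos'])*100)
cv2.imwrite('pics/c5.png',cv2.resize(im[100:340,220:540,::-1],(800,600)))
E
```

```text
12.35 [ 0.6055 -0.0328  0.2336] yaw 41.493877679792185 [ 0.4754 -0.2635 -0.4068] [-0.0042 -0.0367  0.006 ] 0.04414770872985752 18.420806787908077 -1.2024152333361608
[ 13.911  -31.1935  -0.6625]
```

View pics/c5.png

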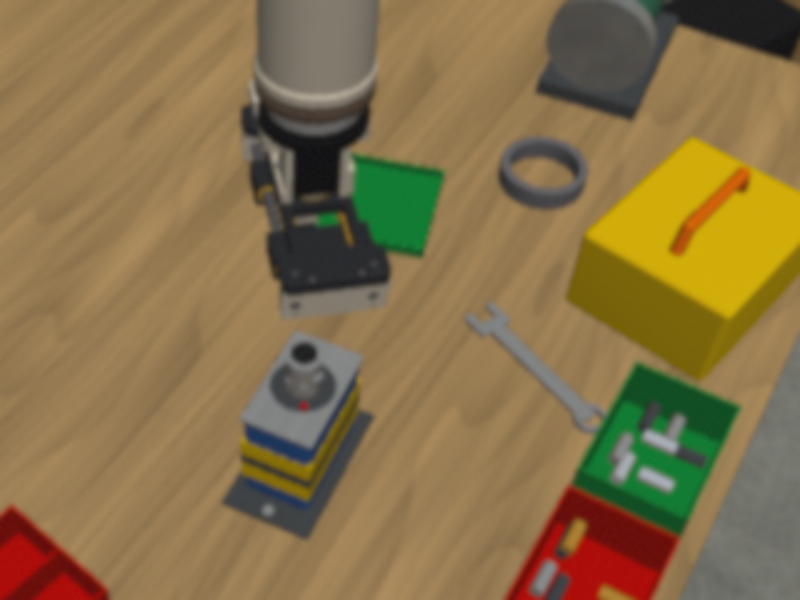

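The crop shows the bare neck at (303,355), so the cap is off and held in the gripper. Next I carry it to the tray.

Request:
{"name": "step_arm", "arguments": {
  "targets": [
    [1,-2.2,-0.1,0,0,0,-0.053],
    [2.4,-5.4,-0.3,0,0,0,-0.053],
    [3.9,-8.7,-0.5,0,0,0,-0.053],
    [5.4,-12,-0.6,0,0,0,-0.053],
    [6.9,-15.3,-0.6,0,0,0,-0.053]
  ]
}}

```text
clock: 12.9
ee_pos: [0.5546, 0.1283, 0.2374]
orientation: [[0.749, 0.662, 0.0], [0.662, -0.749, -0.0], [0.0, 0.0, -1.0]]
contact_force: [0.1, 0.6, -1.1]
gripper_width: 0.0435
finger_force: 18.4
```

Request:
{"name": "step_arm", "arguments": {
  "targets": [
    [1.5,-3.3,0,0,0,0,-0.053],
    [3,-6.6,0,0,0,0,-0.053],
    [4.5,-9.9,0,0,0,0,-0.053],
    [6,-13.2,0,0,0,0,-0.053],
    [6.8,-15.5,0,0,0,0,-0.053]
  ]
}}

```text
clock: 13.4
ee_pos: [0.502, 0.2913, 0.2374]
orientation: [[0.747, 0.664, 0.0], [0.664, -0.747, 0.001], [0.001, -0.001, -1.0]]
contact_force: [0.1, 0.7, 0.0]
gripper_width: 0.0435
finger_force: 18.4
```

Request:
{"name": "step_arm", "arguments": {
  "targets": [
    [0,0,0,0,0,0,-0.053],
    [0,0,0,0,0,0,-0.053],
    [0,0,0,0,0,0,-0.053]
  ]
}}

```text
clock: 13.7
ee_pos: [0.5041, 0.2869, 0.2368]
orientation: [[0.75, 0.661, 0.0], [0.661, -0.75, -0.001], [-0.001, 0.001, -1.0]]
contact_force: [-0.1, 0.6, -1.1]
gripper_width: 0.044
finger_force: 18.4
```

```bash
python3 s.py; python3 - <<'E'
from cap import *
im,i=grab('wrist','w6.png');s=manip.state();R=np.array(s['orientation'])
print(R.T@(np.array([.503,.293,.24])-s['ee_pos'])*100)
h=cv2.cvtColor(im,cv2.COLOR_RGB2HSV);m=cv2.inRange(h,(45,120,60),(80,255,255))
cn=max(cv2.findContours(m,0,2)[0],key=cv2.contourArea)[:,0]
print(cv2.minAreaRect((np.array([plane(i,u,v,.014)[:2] for u,v in cn])*1000).astype(np.float32)))
j=[imaging.camera_info(n) for n in('scene','side')]
print('jar',plane(j[0],358,119,.075),plane(j[1],228,163,.075))
E
```

```text
13.7 [0.5041 0.2869 0.2368] yaw 41.38414339091748 [-0.1356  0.5502 -1.0905] [-0.075  -0.0627 -0.0373] 0.04400710912852604 18.420959785580635 -1.7821203206091751
[ 0.3178 -0.56   -0.3207]
((502.3758544921875, 300.87371826171875), (128.3087615966797, 128.5616912841797), 16.408227920532227)
jar [0.3816 0.4404 0.075 ] [0.3831 0.4383 0.075 ]
```

View pics/w6.png

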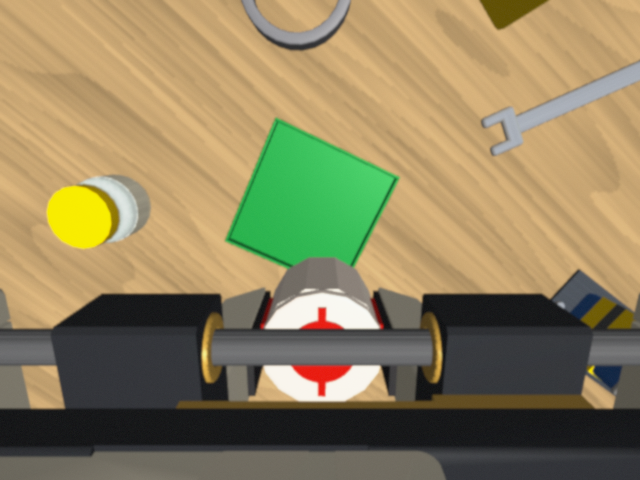

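The picture shows the tray straight ahead, centred near (310,200), with the cap held level and the jar clear at (95,212). I'm lowering onto the tray.

Request:
{"name": "step_arm", "arguments": {
  "targets": [
    [0.2,-0.4,1,0,0,0,-0.053],
    [0.25,-0.6,4,0,0,0,-0.053],
    [0.25,-0.6,8,0,0,0,-0.053],
    [0.25,-0.6,12,0,0,0,-0.053],
    [0.25,-0.6,15,0,0,0,-0.053]
  ]
}}

```text
clock: 14.25
ee_pos: [0.5006, 0.2928, 0.0838]
orientation: [[0.75, 0.661, -0.002], [0.661, -0.75, -0.001], [-0.003, -0.0, -1.0]]
contact_force: [1.6, 0.7, -1.0]
gripper_width: 0.0437
finger_force: 18.4
```

Request:
{"name": "step_arm", "arguments": {
  "targets": [
    [0,0,1.5,0,0,0,-0.053],
    [0,0,3,0,0,0,-0.053],
    [0,0,4.5,0,0,0,-0.053],
    [0,0,5.5,0,0,0,-0.053],
    [0,0,5.5,0,0,0,-0.053]
  ]
}}

```text
clock: 14.75
ee_pos: [0.501, 0.2941, 0.0311]
orientation: [[0.749, 0.662, -0.001], [0.662, -0.749, -0.001], [-0.001, -0.0, -1.0]]
contact_force: [-0.6, 0.3, -0.9]
gripper_width: 0.0436
finger_force: 18.4
```

```bash
python3 s.py
```

```text
14.75 [0.501  0.2941 0.0311] yaw 41.47479906152244 [-0.5602  0.2628 -0.9358] [0.0223 0.0069 0.0094] 0.04359084928747132 18.420879878103733 -1.9771203737524878
```

Request:
{"name": "step_arm", "arguments": {
  "targets": [
    [0,0,0.4,0,0,0,-0.053],
    [0,0,0.8,0,0,0,-0.053],
    [0,0,1.1,0,0,0,-0.053],
    [0,0,1.4,0,0,0,-0.053],
    [0,0,1.5,0,0,0,-0.053]
  ]
}}

```text
clock: 15.25
ee_pos: [0.5013, 0.2944, 0.0168]
orientation: [[0.749, 0.662, -0.0], [0.662, -0.749, -0.0], [-0.0, 0.0, -1.0]]
contact_force: [0.4, -0.0, -1.3]
gripper_width: 0.0439
finger_force: 18.4
```

```bash
python3 s.py
```

```text
15.25 [0.5013 0.2944 0.0168] yaw 41.48023486061429 [ 0.4207 -0.025  -1.2662] [0.0175 0.0082 0.0169] 0.043925533537059705 18.420811481773853 -1.9914705712407488
```

Request:
{"name": "step_arm", "arguments": {
  "targets": [
    [0,0,0.05,0,0,0,-0.053],
    [0,0,0.1,0,0,0,-0.053],
    [0,0,0.15,0,0,0,-0.053],
    [0,0,0.2,0,0,0,-0.053],
    [0,0,0.2,0,0,0,-0.053]
  ]
}}

```text
clock: 15.75
ee_pos: [0.5014, 0.2945, 0.015]
orientation: [[0.749, 0.662, 0.0], [0.662, -0.749, -0.0], [0.0, 0.0, -1.0]]
contact_force: [-0.4, 1.0, -0.8]
gripper_width: 0.0438
finger_force: 18.4
```

```bash
python3 s.py
```

```text
15.75 [0.5014 0.2945 0.015 ] yaw 41.47956823322882 [-0.4021  1.047  -0.7684] [-0.0183 -0.083   0.015 ] 0.04379013545214681 18.420751132071018 -1.9933068097593118
```

Request:
{"name": "step_arm", "arguments": {
  "targets": [
    [0,0,0.04,0,0,0,-0.053],
    [0,0,0.08,0,0,0,-0.053],
    [0,0,0.12,0,0,0,-0.053],
    [0,0,0.16,0,0,0,-0.053],
    [0,0,0.16,0,0,0,-0.053]
  ]
}}

```text
clock: 16.25
ee_pos: [0.5014, 0.2944, 0.0134]
orientation: [[0.749, 0.662, -0.0], [0.662, -0.749, -0.0], [-0.0, 0.0, -1.0]]
contact_force: [0.5, 0.2, -1.1]
gripper_width: 0.0431
finger_force: 18.4
```

```bash
python3 s.py
```

```text
16.25 [0.5014 0.2944 0.0134] yaw 41.47929939370046 [ 0.5376  0.1828 -1.1457] [-0.0533 -0.0305  0.0317] 0.04308941371699409 18.42076376080513 -1.9948613658878995
```

Request:
{"name": "step_arm", "arguments": {
  "targets": [
    [0,0,0.03,0,0,0,-0.053],
    [0,0,0.06,0,0,0,-0.053],
    [0,0,0.1,0,0,0,-0.053],
    [0,0,0.1,0,0,0,-0.053]
  ]
}}

```text
clock: 16.65
ee_pos: [0.5014, 0.2945, 0.0129]
orientation: [[0.749, 0.662, 0.0], [0.662, -0.749, -0.0], [0.0, 0.001, -1.0]]
contact_force: [-1.6, -1.6, 5.2]
gripper_width: 0.0433
finger_force: 18.5
```

```bash
python3 s.py
```

```text
16.65 [0.5014 0.2945 0.0129] yaw 41.483195587581214 [-1.6447 -1.6367  5.2274] [-0.313   0.2893 -0.0206] 0.043311319325233855 18.459265530109406 -1.9958308323031932
```

Request:
{"name": "step_arm", "arguments": {
  "targets": [
    [0,0,0,0,0,0,0],
    [0,0,0,0,0,0,0.1],
    [0,0,0,0,0,0,0.2],
    [0,0,0,0,0,0,0.32],
    [0,0,0,0,0,0,0.32]
  ]
}}

```text
clock: 17.15
ee_pos: [0.5015, 0.2945, 0.0122]
orientation: [[0.749, 0.662, 0.0], [0.662, -0.749, 0.0], [0.0, -0.0, -1.0]]
contact_force: [-0.3, 0.1, -0.4]
gripper_width: 0.0602
finger_force: 0.0
```

Request:
{"name": "step_arm", "arguments": {
  "targets": [
    [0,0,0,0,0,0,0.35],
    [0,0,0,0,0,0,0.35],
    [0,0,0,0,0,0,0.35]
  ]
}}

```text
clock: 17.45
ee_pos: [0.5014, 0.2944, 0.0123]
orientation: [[0.749, 0.662, -0.0], [0.662, -0.749, -0.0], [-0.0, -0.0, -1.0]]
contact_force: [-0.3, 0.2, -1.3]
gripper_width: 0.062
finger_force: 0.0
```

```bash
python3 s.py
```

```text
17.45 [0.5014 0.2944 0.0123] yaw 41.47828082873222 [-0.2531  0.1939 -1.2652] [-0.0428  0.0056  0.0103] 0.062003670966425145 0.0 -1.9957958311785393
```

Released; rising straight up, slowly at first.

Request:
{"name": "step_arm", "arguments": {
  "targets": [
    [0,0,-0.5,0,0,0,0.35],
    [0,0,-1.5,0,0,0,0.35],
    [0,0,-3,0,0,0,0.35],
    [0,0,-5,0,0,0,0.35],
    [0,0,-7,0,0,0,0.35]
  ]
}}

```text
clock: 17.95
ee_pos: [0.5015, 0.2949, 0.0844]
orientation: [[0.749, 0.663, 0.001], [0.663, -0.749, 0.001], [0.001, 0.0, -1.0]]
contact_force: [0.2, -0.3, 0.3]
gripper_width: 0.0617
finger_force: 0.0
```

Request:
{"name": "step_arm", "arguments": {
  "targets": [
    [0,0,-3,0,0,0,0.35],
    [0,0,-6,0,0,0,0.35],
    [0,0,-9,0,0,0,0.35],
    [0,0,-11,0,0,0,0.35],
    [0,0,-11,0,0,0,0.35]
  ]
}}

```text
clock: 18.45
ee_pos: [0.503, 0.2963, 0.1971]
orientation: [[0.749, 0.663, 0.006], [0.663, -0.749, 0.003], [0.007, 0.002, -1.0]]
contact_force: [0.4, 0.4, -0.6]
gripper_width: 0.0617
finger_force: 0.0
```

Request:
{"name": "step_arm", "arguments": {
  "targets": [
    [-2,0,0,0,0,0,0.35],
    [-5,0,0,0,0,0,0.35],
    [-8,0,0,0,0,0,0.35],
    [-8,0,0,0,0,0,0.35],
    [-8,0,0,0,0,0,0.35]
  ]
}}

```text
clock: 18.95
ee_pos: [0.4415, 0.2409, 0.1926]
orientation: [[0.75, 0.662, 0.001], [0.662, -0.75, -0.001], [0.0, 0.001, -1.0]]
contact_force: [0.8, -0.3, 0.7]
gripper_width: 0.0622
finger_force: 0.0
```

```bash
python3 s.py; python3 - <<'E'
from cap import *
im,i=grab('wrist','w7.png'); print(cap(im,i,(.5014,.2944,.048),.048))
E
```

```text
18.95 [0.4415 0.2409 0.1926] yaw 41.445886856153145 [ 0.7959 -0.3236  0.6552] [ 0.0024 -0.103   0.0602] 0.06222333517833602 0.0 -1.7722683313213434
(array([0.5013, 0.2955]), 779, 20, np.float64(-138.6375988403029))
```

View pics/w7.png

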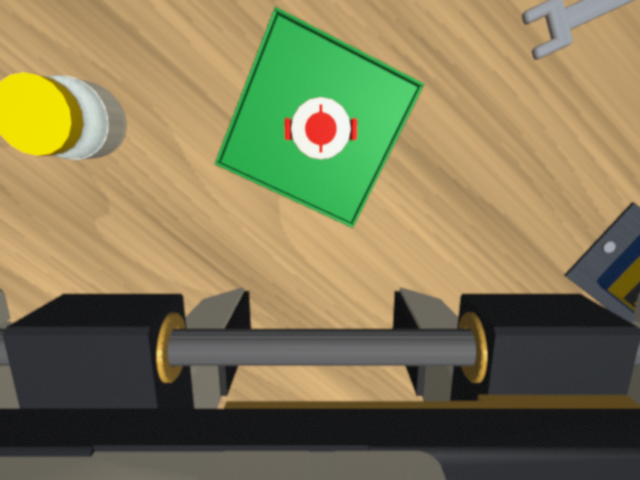

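The cap stands upright in the middle of the tray at (321,128), with both tabs sprung out and the robot clear.

```bash
python3 -c "
from bench import sign_off; print(sign_off())"
```

```text
the job is handed in; nothing more can be done
None
```

The cap is off and standing upright in the green tray, and the job is handed in at about 19 s. Two readings went outside what you asked: the grip touched 27 N (right is 18–24, crack limit 36), and at the stop the wrist read about 0.35 N m, above the 0.25 N m twist limit, before I backed off. I saw no sign of damage, but the hand-in returned no verdict.

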